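# Push the empty tape core off the desk into the waste box

## Task

Two tape rings lie flat on the teller's desk: one is only the bare, thin-walled cardboard core of a used-up roll, the other is a full roll. Push the bare core along the desk top and over the far edge so that it drops into the open waste box standing below, without picking it up. Leave the full roll where it is.

Things in the scene. Friction and masses are not known exactly. Their poses are not given: they have to be found in the camera images.
- core_center (a point): the bare tape core: a cardboard tube lying flat on its end on the desk, 84 mm outside diameter, wall 5 mm (open hole 74 mm), 36 mm high, 50 g (may vary by a third), slides freely. The point is its centre, half-way up, 18 mm over the desk top; its z axis is the tube's axis. Nothing stands between it and the desk edge or the box; the full roll lies 170 to 190 mm from it (centre to centre), behind it as seen from the edge or diagonally behind to either side.
- roll_center (a point): the full roll of paper tape, not to be disturbed: lying flat on the desk, 112 mm outside diameter, hole 74 mm, 36 mm high. The point is its centre, half-way up. (A calculator and a self-inking hand stamp lie on the desk further out, at least 420 mm to either side of the robot's centre line y = 0.)
- desk_edge (a point): a point on the far edge of the desk top, at the top surface (z = 0), in the middle of the edge. The edge is straight and runs along y for 750 mm to each side; the desk top lies on the robot's side of it (smaller x), is 35 mm thick, and has no rim.
- bin_mouth (a point): the open waste box below the edge, a shallow open-topped box of grey plastic, fixed: the point is the centre of its open mouth, at the height of its rim, 55 mm below the desk top. Outside 260 mm along x by 260 mm along y, walls and floor 5 mm, 115 mm high, axes parallel to the world's. Its near wall stands 30 mm back under the desk edge, its far wall 230 mm beyond the edge.
Not all that is in view belongs to the job. What is shaped like the part that bears core_center but orange, turquoise or yellow is not meant.

How it is judged:
At the end, for the whole second after the job is handed in: The bare core lies at rest inside the waste box (its centre within its walls and at least 45 mm below the rim), and the full roll is within 20 mm of where it was (x of core_center in the frame of bin_mouth between -0.13 and 0.13 m and y of core_center in the frame of bin_mouth between -0.13 and 0.13 m and z of core_center in the frame of bin_mouth between -0.12 and -0.045 m and linear speed of core below 0.05 m/s and distance of roll_center from where it was at the start of the episode below 0.02 m); the robot touches nothing.
It fails at once if the core is lifted off the desk (its centre more than 22 mm above where it rests on the desk) (height (world z) of core_center above 0.04 m).
It fails at once if the full roll is moved more than 20 mm (distance of roll_center from where it was at the start of the episode above 0.02 m).
It also fails if it takes over 32 s, if anything falls off the work surface, if the arm or the gripper's body presses on something with over 40 N, if the wrist force passes 120 N, or if a joint passes its speed limit or range.

## Robot

A 7-joint arm with a two-finger parallel gripper is mounted at the origin on the work surface. World frame = base frame: x ahead of the robot, y to its left, z up, the work surface at z = 0. Lengths are in m, angles in rad, forces in N, time in s.
With the tool pointing down it reaches from about 0.4 to 0.85 m from the base axis. Payload 10.4 kg.
Tool frame: the origin (TCP) lies on the centre line of the jaws, within the pads' length; the fingertips stand r.tip_extent ahead of it and the grasp point (between the pads) lies 3 mm ahead of it (r.tip_extent is the distance from the TCP to the fingertips, in m); z points along the fingers, y is the direction in which the jaws open and shut (so a half turn about z gives the same grasp; the last joint's range is limited). The gripper opens to 87 mm and grips with 3 to 60 N. Pads are 19 mm wide; open, the fingers measure 117 mm over their backs; the gripper's body (75 mm by 190 mm) begins 51 mm behind the grasp point.
Start: joints at [-1.23, 0.332, -0.065, 1.46, 0.022, 1.35, -0.088], TCP at [0.222, 0.584, 0.245] pointing down, gripper open.
Joint ranges: [-2.6, 2.6], [-0.5, 2.12], [-1.47, 1.34], [0.16, 2.42], [-1.27, 4.41], [0.06, 2.06], [-2.6, 2.6]. Speed limits (rad/s): [2.22, 2.22, 2.79, 2.79, 3.14, 3.14, 3.14].

## Interface

Orientations are given as a unit quaternion [x, y, z, w].
In Python, from bench import r gives the robot as it stands. The module is installed in compiled form; this text tells all that it offers.
- The arm moves only by the shell command python3 -m jog 'ROWS' [FORCE]. ROWS is JSON, a list of rows, each a list of 5 numbers: the shift along the tool's x, y, z in cm, then the turn about the tool's z in rad, then the closure, from 0 (fully open) to 1 (shut). A call has exactly 10 rows; each row shifts and turns the pose as measured when the row begins, along the tool's axes as they then stand; what a row does not reach is not made up. A row lasts 1/10 s, in which the tool goes at most 50 mm and 8.59 degrees, less where a joint would pass 70% of its speed; a pose out of reach is approached as far as the arm can. A call with a gripper value outside its range is refused whole. The fingers move at their own pace and stop on an object; FORCE is the grip in N (left out, the last holds). Time passes only in rows, so rows that do not move let the fingers close, or fill a call up. It gives the time, the measured TCP pose, the force and the opening at its end, in the units of the state.
- r.read_state(): the state, without advancing time (a new reading comes with each control period).
- r.camera(name): name is "scene" or "top"; returns a dict with "pixels" (480x640x3 uint8, red, green, blue), "fx", "fy", "cx", "cy" (pixels), "k1" (the pictures are not rectified: a ray, as slopes to the right and down, at radius r is drawn at 1 + k1 r^2 times it, then the intrinsics apply), "camera_from_world" (4x4, takes a point from world to camera coordinates). Camera axes: x right, y up, looking along -z (the intrinsics and any distortion apply to the point x, -y, -z); pixel columns grow to the right and rows downward; lengths in m; the calibration is good to about 2 mm. A picture is of the moment at which its call begins. There is no depth.
- r.close_job(): hands the job in, once; it reports no verdict.
The state is a dict: "time": time; "joint_positions": joint angles; "joint_vel": joint speeds; "joint_torque": joint torques, N m; "ee_pos": TCP position; "eef_rot": TCP orientation; "ft_force": force on the tool from outside, world axes, zero at the start; "torque": the same for the moment, N m; "width": finger opening in m.
Only numpy, scipy, OpenCV 4.12 (cv2) and the standard library are available. Lean on these libraries where they do the work, as an engineer would, in place of code of your own. Each camera call takes 0.05 s, during which the arm holds its last target. There are 200 camera calls.

## Working session

There is one attempt and no reset: what is moved stays moved. The work goes in short steps, Python scripts to look and compute and a shell command to move; the robot and the scene stay as the last step left them, time stands still between calls to the robot, and variables do not carry over. Pictures are saved under pics/ and viewed, about 8 in all and at most 12, crops included, and the job is handed in when it is done.

```bash
mkdir -p pics; cat > h.py <<'E'
import numpy as np, cv2
from bench import r
def ray(c,u,v):
    K=np.array([[c["fx"],0,c["cx"]],[0,c["fy"],c["cy"]],[0,0,1.]])
    p=cv2.undistortPoints(np.array([[[u,v]]],float),K,np.array([c["k1"],0,0,0.]),)[0,0]
    T=np.array(c["camera_from_world"]);R=T[:3,:3]
    return -R.T@T[:3,3], R.T@np.array([p[0],-p[1],-1])
def onz(c,u,v,z):
    o,d=ray(c,u,v);return o+d*(z-o[2])/d[2]
def proj(c,P):
    q=np.array(c["camera_from_world"])@np.append(P,1);a=np.array([q[0],-q[1]])/-q[2]
    a=a*(1+c["k1"]*(a@a));return a*[c["fx"],c["fy"]]+[c["cx"],c["cy"]]
def save(c,n): cv2.imwrite("pics/"+n+".png",c["pixels"][:,:,::-1])
E
python3 - <<'E'
from h import *
for n in("scene","top"):
    c=r.camera(n);save(c,n+"0");o,d=ray(c,320,240);print(n,o.round(3),d.round(3),c["k1"],c["fx"])
print(r.tip_extent,r.read_state())
E
```

```text
scene [ 0.941 -0.327  0.846] [-0.379  0.375 -0.846] 0.0035829982621281477 439.8962441862215
top [0.391 0.021 0.955] [ 0.179 -0.    -0.984] -0.11965322581308409 468.86448994617655
0.022 {'time': 0.1, 'joint_positions': array([-1.2296156 ,  0.33282909, -0.06468468,  1.46088401,  0.02161251,
        1.34991909, -0.0885085 ]), 'joint_vel': array([ 0.00077669, -0.00154057, -0.0002062 , -0.00100471,  0.001692  ,
       -0.00307034,  0.00095875]), 'joint_torque': array([ 4.81563420e-04, -6.24547219e+01,  2.39968265e-02, -3.90716708e+01,
       -6.16309955e-02,  3.65384202e-02,  9.50044455e-05]), 'ee_pos': array([0.22227702, 0.58377796, 0.24380797]), 'eef_rot': array([ 1.80889254e-01,  9.83503242e-01, -6.66835729e-04, -8.22945472e-05]), 'ft_force': array([ 0.6828456 , -0.18772808,  0.20061554]), 'torque': array([-0.01993368, -0.00527308,  0.01770521]), 'width': 0.08715402508821153}
```

View pics/scene0.png

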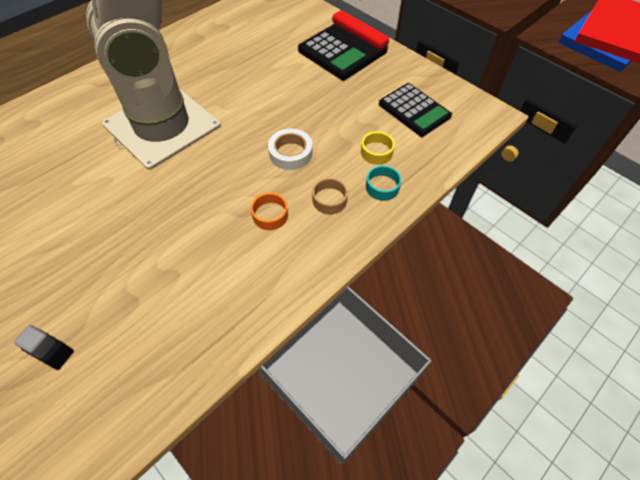

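View pics/top0.png

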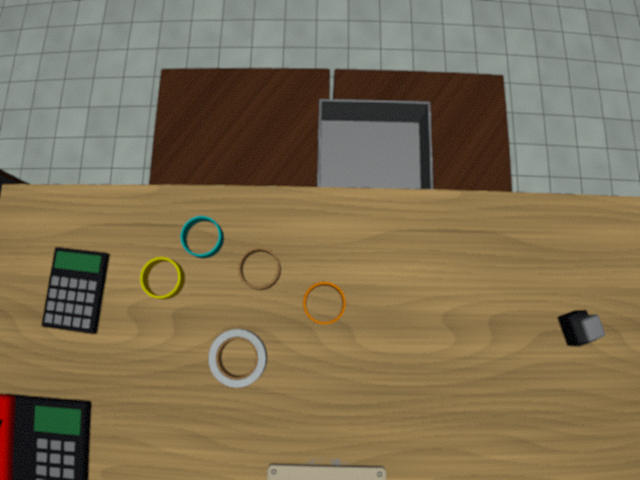

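The scene view shows the brown core at about (330,196), the white full roll at (290,148), and orange, turquoise and yellow decoys around it. In the top view the core is at (260,269), the roll at (238,358), and the box is beyond the edge at about (375,145). Next I'll measure these.

```bash
python3 - <<'E'
from h import *
c=r.camera("top");im=c["pixels"];hsv=cv2.cvtColor(im,cv2.COLOR_RGB2HSV).astype(int)
s=r.camera("scene")
print("core px",im[269,240:246].tolist(),im[250:254,260].tolist(),"desk",im[269,260].tolist())
H,S,V=hsv[...,0],hsv[...,1],hsv[...,2]
def big(m,name,x0,y0,x1,y1):
    mm=np.zeros(m.shape,np.uint8);mm[y0:y1,x0:x1]=m[y0:y1,x0:x1]
    ct=max(cv2.findContours(mm,cv2.RETR_EXTERNAL,cv2.CHAIN_APPROX_NONE)[0],key=len)
    pts=cv2.convexHull(ct)[:,0]
    W=np.array([onz(c,u,v,.036)[:2] for u,v in pts],np.float32)
    (a,b),rad=cv2.minEnclosingCircle(W); print(name,round(a,3),round(b,3),"dia",round(2*rad,3),"scene px",proj(s,[a,b,.018]).round(0))
big(V<0.75*np.median(V[230:300,225:300]),"core",228,240,292,300)
big((S<60)&(V>130),"roll",195,320,280,395)
big((H>4)&(H<16)&(S>190),"orange",295,275,355,335)
big((H>22)&(H<35)&(S>180),"yellow",135,250,190,305)
big((H>75)&(H<100)&(S>120),"teal",175,210,230,262)
for p in[(20,184),(330,189),(620,194)]:print("edge",onz(c,*p,0).round(3))
for p in[(319,100),(431,102),(318,187),(433,189)]:print("bin",onz(c,*p,-.055).round(3))
for p in[(348,288),(430,361),(343,461),(262,368)]:print("binscene",onz(s,*p,-.055).round(3))
E
```

```text
core px [[94, 70, 41], [68, 53, 28], [95, 76, 49], [132, 109, 67], [151, 122, 80], [153, 125, 81]] [[77, 57, 32], [98, 77, 44], [131, 109, 68], [142, 115, 71]] desk [151, 125, 82]
core 0.503 0.146 dia 0.074 scene px [332. 196.]
roll 0.323 0.178 dia 0.113 scene px [291. 149.]
orange 0.426 -0.024 dia 0.0 scene px [256. 218.]
yellow 0.476 0.336 dia 0.092 scene px [376. 149.]
teal 0.561 0.26 dia 0.089 scene px [382. 184.]
edge [0.679 0.7   0.   ]
edge [0.674 0.002 0.   ]
edge [ 0.682 -0.644  0.   ]
bin [ 0.906  0.03  -0.055]
bin [ 0.909 -0.233 -0.055]
bin [ 0.694  0.028 -0.055]
bin [ 0.696 -0.23  -0.055]
binscene [ 0.674  0.027 -0.055]
binscene [ 0.907  0.028 -0.055]
binscene [ 0.909 -0.233 -0.055]
binscene [ 0.675 -0.228 -0.055]
```

Core is at (0.503, 0.146) and the roll at (0.323, 0.178), 183 mm apart as stated. The edge is at x≈0.677, and the box spans y from -0.23 to 0.03. The plan is to lower the closed fingers into the core's hole, drag it to y≈-0.10, then push it over the edge from behind. First I'll square up the tool so that tool x = -world x and tool y = world y.

```bash
python3 -m jog '[[0,0,0,-0.12,1],[0,0,0,-0.12,1],[0,0,0,-0.12,1],[-2.2,-3.5,0,0,1],[-2.2,-3.5,0,0,1],[-2.2,-3.5,0,0,1],[-2.2,-3.5,0,0,1],[-2.2,-3.5,0,0,1],[-2.2,-3.5,0,0,1],[-2.2,-3.5,0,0,1]]' 20
```

```text
time: 1.2
ee_pos: [0.3792, 0.3362, 0.241]
eef_rot: [-0.011, 1.0, -0.001, -0.002]
ft_force: [1.0, 0.0, 0.8]
width: 0.0149
```

```bash
python3 -m jog '[[-2.1,-3.2,0,0.02,1],[-2.1,-3.2,0,0,1],[-2.1,-3.2,0,0,1],[-2.1,-3.2,0,0,1],[-2.1,-3.2,0,0,1],[-2,-3,0,0,1],[0,0,3,0,1],[0,0,3,0,1],[0,0,3,0,1],[0,0,0,0,1]]' 20
python3 - <<'E'
from h import *
c=r.camera("scene");save(c,"s1");print(r.read_state()["ee_pos"],r.read_state()["width"])
p=c["pixels"][120:280,240:440];cv2.imwrite("pics/s1c.png",cv2.resize(p,(800,640),interpolation=2)[20:620,:,::-1])
E
```

```text
time: 2.2
ee_pos: [0.5124, 0.1294, 0.1495]
eef_rot: [0.005, 1.0, -0.001, -0.0]
ft_force: [0.2, 0.7, -0.1]
width: 0.0007
[0.5135159  0.12971829 0.1517968 ] 0.0006889997905864751
```

View pics/s1c.png

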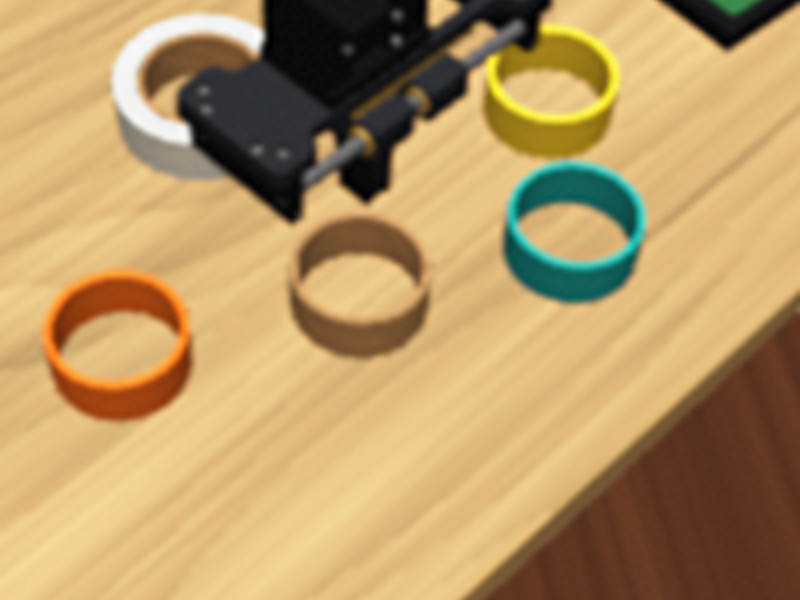

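The crop shows the closed fingers above and slightly behind the core. The core's silhouette centre is at about (330,197) in full-picture pixels, and the way is clear. I'll centre up and lower part way.

```bash
python3 -m jog '[[1,1.4,1,0,1],[0,0,1.5,0,1],[0,0,1.5,0,1],[0,0,1.5,0,1],[0,0,1,0,1],[0,0,0,0,1],[0,0,0,0,1],[0,0,0,0,1],[0,0,0,0,1],[0,0,0,0,1]]' 20
python3 - <<'E'
from h import *
c=r.camera("scene");print(r.read_state()["ee_pos"])
print("core top by scene",onz(c,329.8,193,.036).round(3), onz(c,329.8,196.7,.018).round(3))
p=c["pixels"][120:270,240:440];cv2.imwrite("pics/s2c.png",cv2.resize(p,(800,600),interpolation=2)[:,:,::-1])
E
```

```text
time: 3.25
ee_pos: [0.5111, 0.1454, 0.0951]
eef_rot: [0.005, 1.0, 0.002, 0.008]
ft_force: [-0.4, 0.3, 0.6]
width: 0.0004
[0.5110736  0.14541483 0.09510465]
core top by scene [0.502 0.139 0.036] [0.5   0.142 0.018]
```

View pics/s2c.png

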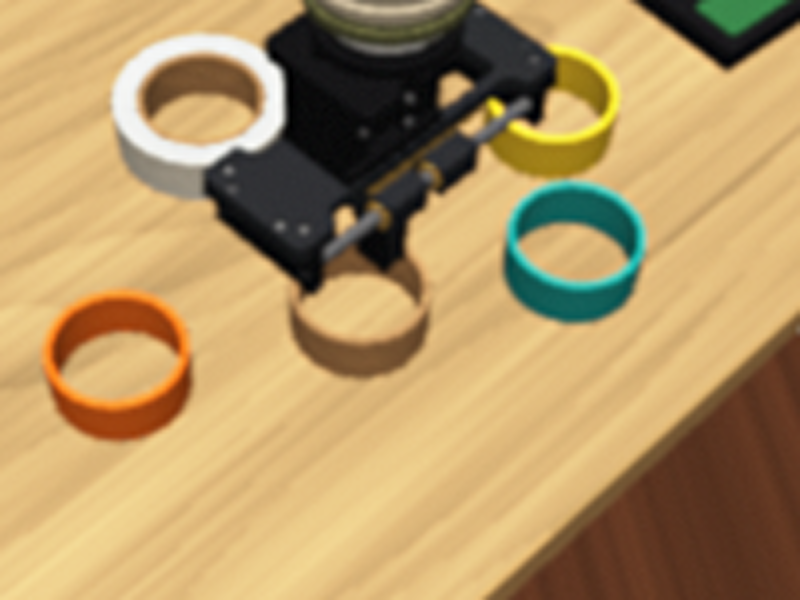

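```bash
python3 -m jog '[[1,0,0,0,1],[0.4,-0.3,1.2,0,1],[0,0,1.2,0,1],[0,0,1.2,0,1],[0,0,1.2,0,1],[0,0,0.8,0,1],[0,0,0.6,0,1],[0,0,0,0,1],[0,0,0,0,1],[0,0,0,0,1]]' 20
```

```text
time: 4.3
ee_pos: [0.496, 0.1422, 0.0261]
eef_rot: [0.005, 1.0, 0.002, 0.007]
ft_force: [0.8, -1.8, 0.5]
width: 0.0007
```

```bash
python3 -m jog '[[0,0,-0.6,0,1],[-0.5,-1.3,0,0,1],[-0.5,-1.3,0,0,1],[-0.5,-1.3,0,0,1],[-0.5,-1.3,0,0,1],[-0.5,-1.3,0,0,1],[-0.5,-1.3,0,0,1],[-0.5,-1.3,0,0,1],[-0.5,-1.3,0,0,1],[-0.5,-1.3,0,0,1]]' 20
```

```text
time: 5.3
ee_pos: [0.5451, 0.0248, 0.0413]
eef_rot: [0.002, 1.0, 0.004, 0.012]
ft_force: [0.4, 1.1, 0.0]
width: 0.0004
```

```bash
python3 -m jog '[[-0.5,-1.3,0.4,0,1],[-0.5,-1.3,0.2,0,1],[-0.5,-1.3,0.1,0,1],[-0.5,-1.3,0.1,0,1],[-0.5,-1.3,0.1,0,1],[-0.5,-1.3,0.1,0,1],[-0.5,-1.3,0.1,0,1],[-0.5,-1.3,0.1,0,1],[-0.5,-1.3,0.1,0,1],[-0.3,-1.0,0,0,1]]' 20
python3 - <<'E'
from h import *
c=r.camera("scene");save(c,"s3");print(r.read_state()["ee_pos"],r.read_state()["ft_force"])
E
```

```text
time: 6.3
ee_pos: [0.5985, -0.1106, 0.0322]
eef_rot: [0.002, 1.0, 0.005, 0.015]
ft_force: [0.2, -0.2, 0.9]
width: 0.0006
[ 0.5986252  -0.11272506  0.0323895 ] [-0.92439583 -1.69716148  1.27877665]
```

View pics/s3.png

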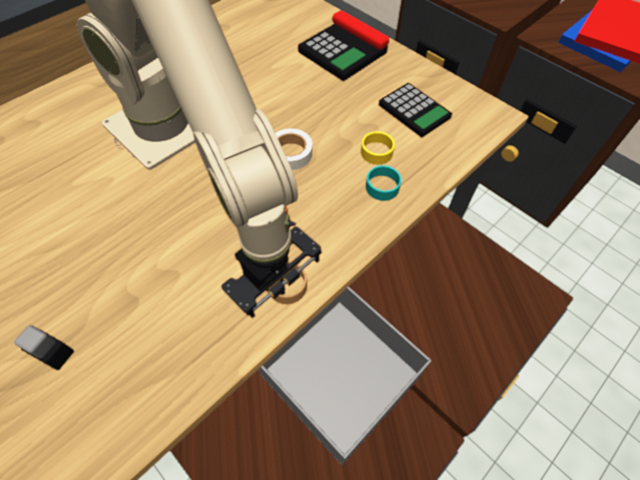

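The core followed the fingers and now shows at (290,287). I'll centre the fingers in the hole, lift out, and move behind it.

```bash
python3 -m jog '[[0.6,1.3,0,0,1],[0.2,0.4,0,0,1],[0,0,-2,0,1],[0,0,-3,0,1],[0,0,-3,0,1],[3,0,0,0,0.45],[4,0,0,0,0.45],[4,0,0,0,0.45],[0,0,0,0,0.45],[0,0,0,0,0.45]]' 20
python3 - <<'E'
from h import *
c=r.camera("top");s=r.camera("scene");print(r.read_state()["ee_pos"],r.read_state()["width"])
cv2.imwrite("pics/t4.png",np.hstack([c["pixels"][150:450,200:460],s["pixels"][150:450,170:430]])[:,:,::-1])
E
```

```text
time: 7.35
ee_pos: [0.4707, -0.0846, 0.1105]
eef_rot: [-0.004, 1.0, 0.007, 0.014]
ft_force: [0.6, 0.4, 0.4]
width: 0.0324
[ 0.47117126 -0.08506943  0.11025918] 0.04079238442650726
```

View pics/t4.png

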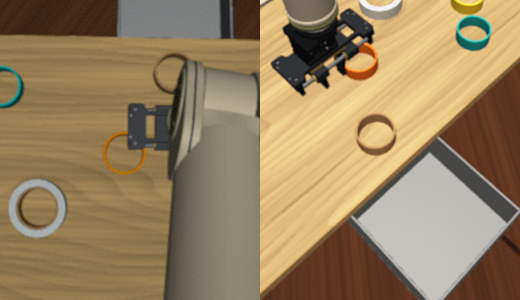

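The core stands free at about (286,284) in the scene view, and the gripper is behind it near the orange ring. I'll work out the core's position.

```bash
python3 - <<'E'
from h import *
c=r.camera("scene");im=c["pixels"]
hsv=cv2.cvtColor(im,cv2.COLOR_RGB2HSV)
ref=im[275:279,284:288].reshape(-1,3);print(ref[0])
print(onz(c,286,284,.018).round(3), onz(c,250,210,.018).round(3))
t=r.camera("top");W=[onz(t,200+u,150+v,.018).round(3) for u,v in((124,154),(172,74))];print(W)
E
```

```text
[235 202 137]
[ 0.599 -0.087  0.018] [ 0.398 -0.019  0.018]
[array([0.432, 0.011, 0.018]), array([ 0.596, -0.084,  0.018])]
```

```bash
python3 -m jog '[[-2.5,0,0,0,0.45],[-2,0,0,0,0.45],[-0.5,0,1.5,0,0.45],[0,0,1.5,0,0.45],[0,0,1.5,0,0.45],[0,0,1.5,0,0.45],[0,0,1,0,0.45],[0,0,0.4,0,0.45],[0,0,0,0,0.45],[0,0,0,0,0.45]]' 20
```

```text
time: 8.55
ee_pos: [0.5328, -0.0838, 0.0338]
eef_rot: [-0.005, 1.0, 0.005, 0.015]
ft_force: [-0.2, 0.8, 0.8]
width: 0.048
```

```bash
python3 -m jog '[[-1.2,0,0,0,0.45],[-1.2,0,0,0,0.45],[-1.2,0,0,0,0.45],[-1.2,0,0,0,0.45],[-1.2,0,0,0,0.45],[-1.2,0,0,0,0.45],[-1.2,0,0,0,0.45],[-1.2,0,0,0,0.45],[-1.2,0,0,0,0.45],[-1.2,0,0,0,0.45]]' 20
python3 - <<'E'
from h import *
c=r.camera("scene");save(c,"s5");print(r.read_state()["ee_pos"],r.read_state()["ft_force"])
E
```

```text
time: 9.55
ee_pos: [0.6597, -0.083, 0.0459]
eef_rot: [-0.004, 1.0, 0.005, 0.019]
ft_force: [-0.5, 0.5, 0.1]
width: 0.0477
[ 0.66145506 -0.0827581   0.04624857] [-0.69805178  0.95829285  0.12917083]
```

View pics/s5.png

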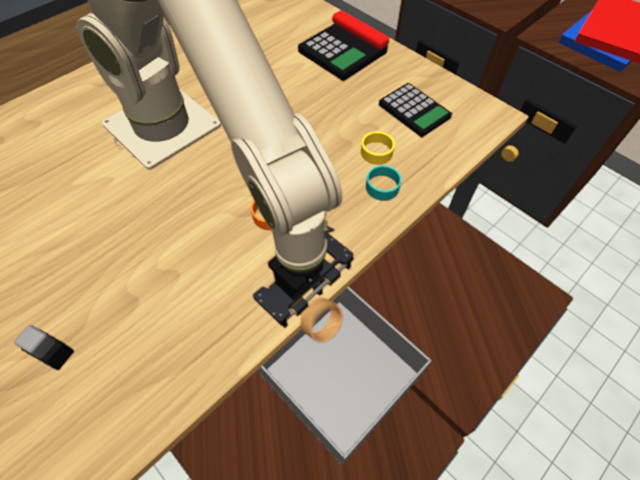

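The core is tipping over the edge at (322,320). I'll hold for a moment, then lift away and check.

```bash
python3 -m jog '[[0,0,0,0,0.45],[0,0,0,0,0.45],[0,0,0,0,0.45],[0,0,0,0,0.45],[0,0,0,0,0.45],[1,0,-2,0,0.45],[2,0,-3,0,0.45],[2,0,-3,0,0.45],[2,0,-3,0,0.45],[0,0,0,0,0.45]]' 20
python3 - <<'E'
from h import *
c=r.camera("scene");save(c,"s6");print(r.read_state()["ee_pos"],r.read_state()["ft_force"])
E
```

```text
time: 10.6
ee_pos: [0.582, -0.0849, 0.1569]
eef_rot: [-0.005, 1.0, 0.005, 0.019]
ft_force: [1.4, -0.3, 0.4]
width: 0.0479
[ 0.58224084 -0.08438301  0.15509528] [ 0.15260818 -0.14784109  0.54482779]
```

View pics/s6.png

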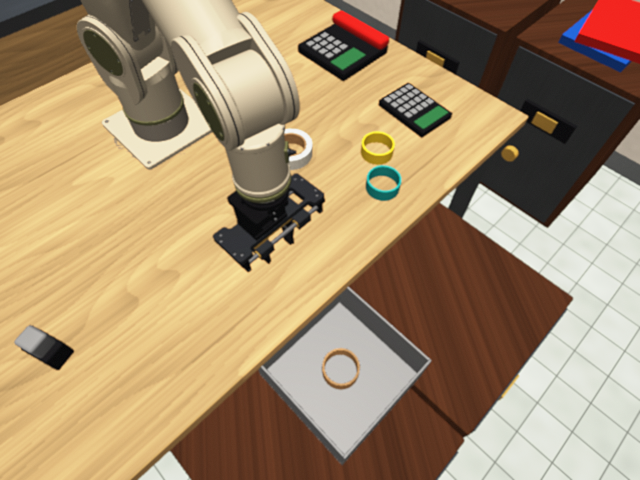

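The core lies in the box at (341,368). I'll wait a second, then check that it's at rest and the roll hasn't moved before handing in.

```bash
python3 -m jog '[[0,0,0,0,0.45],[0,0,0,0,0.45],[0,0,0,0,0.45],[0,0,0,0,0.45],[0,0,0,0,0.45],[0,0,0,0,0.45],[0,0,0,0,0.45],[0,0,0,0,0.45],[0,0,0,0,0.45],[0,0,0,0,0.45]]' 20
python3 - <<'E'
from h import *
a=cv2.imread("pics/s6.png").astype(int)[:,:,::-1];c=r.camera("scene");b=c["pixels"].astype(int)
print("bin diff",abs(a-b)[300:450,270:425].max(),"core",onz(c,341,368,-.147).round(3))
t=r.camera("top");im=t["pixels"].astype(int);t0=cv2.imread("pics/top0.png").astype(int)[:,:,::-1]
print("roll patch diff",abs(im-t0)[320:395,200:275].mean(),abs(im-t0)[320:395,200:275].max())
r.close_job()
E
```

```text
time: 11.65
ee_pos: [0.5817, -0.0837, 0.1508]
eef_rot: [-0.005, 1.0, 0.005, 0.015]
ft_force: [0.6, -0.7, -0.1]
width: 0.0479
bin diff 5 core [ 0.773 -0.092 -0.147]
roll patch diff 3.0673185185185186 17
the job is handed in; nothing more can be done
```

The bare core is in the waste box and the full roll hasn't visibly moved. I handed the job in at about 11.8 s of the 32 s allowed, and no verdict was reported.

I put the closed fingers into the core's hole and dragged it sideways along the desk until it was in line with the box. Then I lifted out, set the half-open fingers behind it and pushed it straight over the edge.

The last checks all agreed, and none failed:
- **Core:** it lies near the middle of the box, at about (0.773, -0.092). The box centre is about (0.777, -0.10). The height wasn't measured; I assumed it lies flat on the floor, as the picture shows.
- **At rest:** pictures of the box taken about a second apart differ only by image noise (at most 5 grey levels).
- **Full roll:** its patch in the top view matches the starting picture (mean difference 3, at most 17 grey levels).
- **Robot:** the gripper stood clear above the desk, touching nothing, and the force readings I looked at stayed within about 2 N.

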